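# Load the tube viewer and wind it to the lens

### The job

Take the capped sample tube from the sloped rest and stand it upright, cap up, right down in the cup on the viewer's carriage while the carriage is still near its crank end. Then wind the hand crank until the tube stands squarely in front of the lens, and let go. Leave the brush in its cradle and do not disturb the small amber oil bottle.

Things in the scene. Friction and masses are not known exactly. Their poses are not given: they have to be found in the camera images.
- tube: White sample tube, 160 mm long, 16 mm in diameter, black cap (19.6 mm) over its last 24 mm; 35-70 g. Origin: centre of its rounded foot; z runs along it to the cap. It starts in one cradle of the rest, sloping up at 35 degrees, foot low and nearer the robot, cap high and farther. The cradles hold it at 0-26 and 118-130 mm from the foot; in between it is free to grasp, best at 80 mm.
- brush: Lens brush, bystander: 180 mm long, wooden handle 16 mm in diameter, dark tapered bristles at its high end; lies in the other cradle, parallel to the tube and 80 mm beside it. Origin: centre of the foot of its handle; z runs along it towards the bristles.
- rest: Fixed grey plastic rest, base 160 x 140 x 10 mm with two sloping cradles, 80 mm apart, about 115 mm high at the far end. Origin: centre of its underside; x points (level) from the foot end to the high end of the cradles.
- cup (a point): Centre of the inner floor of the steel cup on the carriage, 40 mm above the table, z up, y along its travel towards the lens. The cup is 20 mm in inner diameter, flared to 26 mm in its top 8 mm, and 46 mm deep (rim 86 mm above the table, outer diameter up to 32 mm). It moves with the carriage.
- lens_line (a point): Fixed point on the cup's path, 40 mm above the table, squarely in front of the lens: the cup's floor centre must come here. The fixed lens (black barrel, 38 mm in diameter, axis 125 mm above the table) faces it from 40 mm away on its +x side, with a post and camera up to 160 mm high behind. Dark index marks on base and carriage, on the -x side, meet when the cup is here.
- crank_axis (a point): Point on the upright axis of the crank, 96 mm above the table, on the gearbox (75 mm square, 62 mm high) at one end of the viewer's fixed white base (400 x 110 x 20 mm). lens_line is 280 mm away along this point's y axis.
- knob (a point): Middle of the crank's upright handle, a freely spinning black sleeve 20 mm in diameter and 38 mm tall (77 to 115 mm above the table), 40 mm from the crank axis, standing on an 8 mm thick steel crank arm.
- crank (a joint): Crank angle in rad, grows counter-clockwise seen from above, which winds the carriage towards the lens, 40 mm a turn over several turns: cup's distance from lens_line = 120 mm - 6.366 mm x angle. At 0 the handle lies along +x of crank_axis. 1 to 3 N at the handle turn it; it and the carriage stay where left. Stops at -0.3 and 22.7 rad.
- oil: Bystander: small amber bottle, 34 mm in diameter, 70 mm high; origin at the centre of its underside.

How it is judged:
By the outcome, as a careful person would: the job done as asked, in the order asked, and still so for the second after the job is handed in, with the robot touching nothing.
It also fails if it takes over 72 s, if anything falls off the work surface, if the arm or the gripper's body presses on something with over 40 N, if the wrist force passes 120 N, or if a joint passes its speed limit or range.

### The arm

A 7-joint arm with a two-finger parallel gripper is mounted at the origin on the work surface. World frame = base frame: x ahead of the robot, y to its left, z up, the work surface at z = 0. Lengths are in m, angles in rad, forces in N, time in s.
With the tool pointing down it reaches from about 0.425 to 0.875 m from the base axis. Payload 4.7 kg.
Tool frame: the origin (TCP) lies between the finger pads; the fingertips stand 11 mm ahead of it and the grasp point (between the pads) lies 8 mm behind it; z points along the fingers, y is the line along which they close (so a half turn about z gives the same grasp; the last joint's range is limited). The gripper opens to 87 mm and grips with 3 to 60 N. Pads are 19 mm wide; open, the fingers measure 117 mm over their backs; the gripper's body (75 mm by 190 mm) begins 51 mm behind the grasp point.
Start: joints at [1.356, 0.321, -0.07, 1.45, 0.023, 1.371, -0.057], TCP at [0.147, -0.633, 0.234] pointing down, gripper open.
Joint ranges: [-2.86, 2.86], [-0.3, 2.09], [-1.38, 1.24], [0.06, 2.45], [-1.56, 4.7], [0.09, 2.05], [-2.69, 2.69]. Speed limits (rad/s): [2.57, 2.57, 3.14, 3.14, 3.14, 3.14, 3.14].

### API

Orientations are given as a rotation vector (axis times angle).
In Python, from bench import ctrl gives the robot as it stands. The module is installed in compiled form; this text tells all that it offers.
- The arm moves only by the shell command python3 -m inch 'ROWS' [FORCE]. ROWS is JSON, a list of rows, each an object with "slide": the shift along the tool's x, y, z scaled (see below), a list of three; "angular": the turn, a rotation vector about the tool's x, y, z scaled (see below), a list of three; "claw": the opening, from -1 (shut) to 1 (fully open). In form: [{"slide": [tx, ty, tz], "angular": [rx, ry, rz], "claw": claw}, ...]. A call has 1 to 10 rows; each row is the pose to reach, as a shift and turn from the pose commanded when the call began, along the tool's axes at that moment; what a row does not reach only later rows make up. The controller multiplies each number of a shift by 0.25 m and each number of a turn by 30 degrees. A row lasts 1/10 s, in which the tool goes at most 50 mm and 8.59 degrees, less where a joint would pass 70% of its speed; a pose out of reach is approached as far as the arm can. A call with a number of a shift or a turn outside -1 to 1 is refused whole. A call with a gripper value outside its range is refused whole. The fingers move at their own pace and stop on an object; FORCE is the grip in N (left out, the last holds). Time passes only in rows, so rows that repeat a pose let the fingers close. It gives the time, the measured TCP pose, the force, the opening and the grip force at its end, in the units of the state.
- ctrl.get_state(): the state, without advancing time (a new reading comes with each control period).
- ctrl.get_image(name): name is "scene" or "side" or "wrist"; returns a dict with "color" (400x640x3 uint8, red, green, blue), "depth" (400x640 float32, m along the optical axis (not along the pixel's ray), 0 where there is no reading), "camera_matrix" (3x3 intrinsics, pixels), "dist_coeffs" ([k1, k2, p1, p2, k3] as OpenCV has them; the pictures are not rectified), "extrinsics" (4x4, takes a point from camera to world coordinates); the wrist camera has in their place "tool_from_camera" (4x4, takes a point from camera to tool coordinates, whose origin is the TCP and whose axes are the flange's). Camera axes: x right, y up, looking along -z (the intrinsics and any distortion apply to the point x, -y, -z); pixel columns grow to the right and rows downward; lengths in m; the calibration is good to about 2 mm. A picture is of the moment at which its call begins: read the wrist's pose just before it.
- ctrl.close_job(): hands the job in; it is judged then, once.
Trained networks look in the newest picture that a camera, given by its name, has taken for a name from the list of things; names that differ only in an ending like _2 or _b are one class to them, and where a whole thing is asked for, a point or a joint stands for the part that bears it (a point fixed in the world has none). Each returns a list of dicts, best first, with "confidence" (0 to 1); they miss things now and then, are a little off and sometimes report something else, mostly with a low value. They report only what shows in the picture. A call takes as long as a camera call.
- ctrl.find_in(query, camera): "bbox" ([centre column, centre row, width, height] in pixels, round what is visible of it).
- ctrl.outline_of(query, camera): "mask" (400x640 bool, what is visible of it) and "bbox" ([centre column, centre row, width, height] in pixels, round what is visible of it).
The state is a dict: "time": time; "joint_positions": joint angles; "qd": joint speeds; "joint_torque": joint torques, N m; "position": TCP position; "tool_rot": TCP orientation; "ft_force": force on the tool from outside, world axes, zero at the start; "torque": the same for the moment, N m; "grip_width": opening from 0.0 (shut) to 1.0 (fully open); "grip_force": force on a finger pad.
Only numpy, scipy, OpenCV 4.12 (cv2) and the standard library are available. Lean on these libraries where they do the work, as an engineer would, in place of code of your own. Each camera call takes 0.05 s, during which the arm holds its last target. There are 200 camera calls.

## Working session

There is one attempt and no reset: what is moved stays moved. The work goes in short steps, Python scripts to look and compute and a shell command to move; the robot and the scene stay as the last step left them, time stands still between calls to the robot, and variables do not carry over. Pictures are saved under pics/ and viewed, at most 10 in all, crops included, and the job is handed in when it is done.

```bash
mkdir -p pics; cat > h.py <<'E'
import numpy as np, cv2
from scipy.spatial.transform import Rotation as R
from bench import ctrl
def T(s):
    M=np.eye(4); M[:3,:3]=R.from_rotvec(s['tool_rot']).as_matrix(); M[:3,3]=s['position']; return M
def grab(n):
    s=ctrl.get_state(); im=ctrl.get_image(n)
    E=np.array(im['extrinsics']) if 'extrinsics' in im else T(s)@np.array(im['tool_from_camera'])
    return im,E
def cloud(im,E):
    K=np.array(im['camera_matrix']); h,w=im['depth'].shape
    u,v=np.meshgrid(np.arange(w),np.arange(h))
    p=cv2.undistortPoints(np.stack([u,v],-1).reshape(-1,1,2).astype(float),K,np.array(im['dist_coeffs'])).reshape(h,w,2)
    d=im['depth']; P=np.stack([p[...,0]*d,-p[...,1]*d,-d],-1)@E[:3,:3].T+E[:3,3]
    P[d<=0]=np.nan; return P
def save(im,f): cv2.imwrite('pics/'+f,im['color'][...,::-1])
E
cat > a.py <<'E'
from h import *
for n in ['scene','side']:
    im,E=grab(n); save(im,n+'0.png'); P=cloud(im,E); np.save(n+'.npy',P)
    print(n,'campos',E[:3,3].round(3))
    for q in ['tube','brush','rest','cup','crank_axis','knob','oil']:
        r=ctrl.outline_of(q,n)
        for x in r[:2]:
            p=P[x['mask']]; p=p[~np.isnan(p[:,0])]
            if len(p): print(q,round(x['confidence'],2),np.round(x['bbox']),len(p),np.median(p,0).round(3),np.percentile(p,3,axis=0).round(3),np.percentile(p,97,axis=0).round(3))
            if x is r[0]: np.save(f'{n}_{q}.npy',p)
print(ctrl.get_state())
E
python3 a.py
```

```text
scene campos [ 1.174 -0.21   0.753]
tube 0.75 [417. 172.  59.  12.] 397 [0.548 0.278 0.088] [0.485 0.258 0.043] [0.597 0.304 0.125]
brush 0.61 [441. 157.  59.   8.] 379 [0.518 0.353 0.085] [0.45  0.333 0.038] [0.579 0.378 0.129]
brush 0.49 [420. 189.  91.  73.] 3234 [0.55  0.302 0.009] [0.459 0.241 0.003] [0.603 0.388 0.094]
cup 0.95 [255. 230.  41.  47.] 1090 [ 0.537 -0.067  0.034] [ 0.495 -0.092  0.022] [ 0.565 -0.039  0.084]
crank_axis 0.69 [232. 245. 223. 106.] 11771 [ 0.557 -0.103  0.023] [ 0.482 -0.294  0.005] [0.686 0.038 0.152]
knob 0.75 [126. 241.  13.  22.] 211 [ 0.527 -0.293  0.105] [ 0.513 -0.302  0.082] [ 0.53  -0.285  0.114]
oil 0.72 [402. 246.  18.  32.] 470 [0.675 0.179 0.039] [0.66  0.169 0.002] [0.684 0.196 0.069]
side campos [0.465 0.769 0.73 ]
tube 0.78 [317. 245.  63.  24.] 458 [0.537 0.284 0.083] [0.475 0.25  0.028] [0.593 0.305 0.126]
brush 0.96 [320. 281.  67.  22.] 458 [0.513 0.361 0.088] [0.452 0.338 0.043] [0.577 0.381 0.131]
rest 0.58 [326. 283.  84.  74.] 3533 [0.52  0.341 0.01 ] [0.438 0.258 0.004] [0.593 0.395 0.094]
cup 0.68 [334. 159.  27.  25.] 463 [
[... 500 characters left out ...]
rray([ 1.35608266,  0.32097433, -0.07008342,  1.45047815,  0.02259577,
        1.37080546, -0.05691901]), 'qd': array([ 1.65868095e-03, -3.78053898e-04,  1.58308079e-03, -1.55722510e-03,
        3.19590771e-05,  1.45895516e-03, -3.72604713e-04]), 'joint_torque': array([-7.27193708e-06, -4.91046488e+01, -4.03093603e-01, -3.12760162e+01,
       -6.37839013e-02,  3.34571593e-02,  4.87987975e-06]), 'position': array([ 0.14740837, -0.63309284,  0.23361407]), 'tool_rot': array([ 3.12093261e+00,  3.58595086e-01, -4.76966183e-05]), 'ft_force': array([-0.42154023, -0.55063434, -0.01340038]), 'torque': array([-0.05627631, -0.01273881, -0.00429413]), 'grip_force': 0.0, 'grip_width': 0.9988281496911974}
```

View pics/scene0.png

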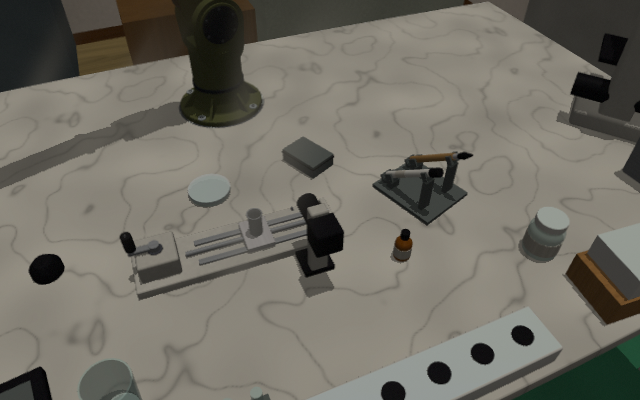

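```bash
cat > b.py <<'E'
from h import *
# line fits
for n in ['scene','side']:
    for q in ['tube','brush']:
        p=np.load(f'{n}_{q}.npy'); m=np.median(p,0); p=p[np.linalg.norm(p-m,axis=1)<.11]; c=p.mean(0); u,s,v=np.linalg.svd(p-c); d=v[0]*np.sign(v[0][0])
        t=(p-c)@d; print(n,q,'c',c.round(4),'d',d.round(3),'az',np.degrees(np.arctan2(d[1],d[0])).round(1),'el',np.degrees(np.arcsin(d[2])).round(1),'t',t.min().round(3),t.max().round(3))
P=np.concatenate([np.load(n+'.npy').reshape(-1,3) for n in ['scene','side']]); P=P[~np.isnan(P[:,0])]
def rect(m,l):
    q=P[m]; 
    if len(q)>10: print(l,len(q),cv2.minAreaRect((q[:,:2]*1000).astype(np.float32)))
x,y,z=P.T
rect((abs(z-.020)<.002)&(y<.13)&(y>-.36)&(x>.4)&(x<.75),'base top')
rect((abs(z-.082)<.004)&(y<-.15)&(y>-.36)&(x>.4)&(x<.75),'gearbox/arm')
rect((abs(z-.062)<.003)&(y<-.15)&(y>-.36)&(x>.4)&(x<.75),'gearbox top62')
rect((z>.112)&(z<.119)&(y<-.15)&(y>-.36)&(x>.4)&(x<.75),'knob top')
for n in ['scene','side']:
    Q=np.load(n+'.npy').reshape(-1,3); m=(abs(Q[:,2]-.086)<.003)&(abs(Q[:,1]+.06)<.05)&(abs(Q[:,0]-.53)<.03)
    print(n,'cup rim',m.sum(),Q[m].min(0),Q[m].max(0),Q[m].mean(0))
    m=(abs(Q[:,2]-.125)<.03)&(Q[:,1]>-.05)&(Q[:,1]<.12)&(Q[:,0]>.5)&(Q[:,0]<.7); print('lens',m.sum(),Q[m].min(0),Q[m].max(0))
E
python3 b.py
```

```text
scene tube c [0.5477 0.2785 0.0881] d [0.778 0.275 0.564] az 19.5 el 34.4 t -0.095 0.062
scene brush c [0.5208 0.3545 0.0869] d [0.778 0.269 0.568] az 19.0 el 34.6 t -0.092 0.082
side tube c [0.536  0.2828 0.0836] d [0.753 0.275 0.597] az 20.0 el 36.7 t -0.103 0.072
side brush c [0.5149 0.3604 0.0879] d [0.782 0.258 0.568] az 18.3 el 34.6 t -0.089 0.085
base top 4071 ((611.70556640625, -130.69314575195312), (450.97674560546875, 282.1451110839844), 88.66667938232422)
gearbox/arm 135 ((628.8251953125, -320.9318542480469), (36.268123626708984, 241.92848205566406), 79.27626037597656)
gearbox top62 1113 ((617.2152709960938, -280.94329833984375), (84.49726867675781, 285.36370849609375), 73.89909362792969)
knob top 82 ((520.3941040039062, -293.2253112792969), (18.88212013244629, 19.60930633544922), 6.775325298309326)
scene cup rim 55 [ 0.51227308 -0.07935748  0.08300208] [ 0.54437441 -0.04965176  0.08696945] [ 0.52609465 -0.06266652  0.08458481]
lens 1633 [ 0.56815861 -0.0047239   0.10089685] [0.68962253 0.04702256 0.1547695 ]
side cup rim 32 [ 0.51207991 -0.07959894  0.08318602] [ 0.54124462 -0.04752676  0.08650147] [ 0.52726991 -0.06371567  0.08464612]
lens 903 [ 0.56839314 -0.00285251  0.09521461] [0.68816558 0.05038379 0.15470666]
```

```bash
cat >> h.py <<'E'
def mv(pos,Rm=None,s=None):
    """numbers for slide/angular from present pose to world target"""
    s=s or ctrl.get_state(); M=T(s); d=M[:3,:3].T@(np.array(pos)-M[:3,3])/.25
    r=np.zeros(3) if Rm is None else R.from_matrix(M[:3,:3].T@Rm).as_rotvec(degrees=True)/30
    print('slide',d.round(4),'ang',r.round(4),'rows>=',np.ceil(np.linalg.norm(d)*5).round(),np.ceil(np.linalg.norm(r)*30/8.59))
def tool(az,tilt):
    """x at heading az (deg), z tilted outward (towards az) by tilt from straight down"""
    a,t=np.radians([az,tilt]); h=np.array([np.cos(a),np.sin(a),0]); z=np.array([0,0,1])
    Z=h*np.sin(t)-z*np.cos(t); X=h*np.cos(t)+z*np.sin(t); return np.stack([X,np.cross(Z,X),Z],1)
E
python3 -c "
from h import *
mv([.40,-.26,.40],tool(13,0))
print(ctrl.get_image('wrist')['tool_from_camera'])"
```

```text
slide [ 1.3225 -1.2242 -0.6658] ang [0.0002 0.0001 0.0036] rows>= 10.0 1.0
[[-1.07775266e-03  9.62625029e-01  2.70835545e-01  7.36708801e-02]
 [ 9.99999275e-01  8.91842818e-04  8.09501051e-04  1.55239502e-03]
 [ 5.37703237e-04  2.70836221e-01 -9.62625292e-01 -1.50050967e-01]
 [ 0.00000000e+00  0.00000000e+00  0.00000000e+00  1.00000000e+00]]
```

```bash
python3 -m inch '[{"slide":[0.9,-0.8,-0.35],"angular":[0,0,0],"claw":0},{"slide":[0.9,-0.8,-0.35],"angular":[0,0,0],"claw":0},{"slide":[0.9,-0.8,-0.35],"angular":[0,0,0],"claw":0},{"slide":[0.9,-0.8,-0.35],"angular":[0,0,0],"claw":0},{"slide":[0.9,-0.8,-0.35],"angular":[0,0,0],"claw":0},{"slide":[0.9,-0.8,-0.35],"angular":[0,0,0],"claw":0},{"slide":[0.9,-0.8,-0.35],"angular":[0,0,0],"claw":0}]' 20; python3 -c "
from h import *
mv([.60,-.16,.32],tool(13,0))"
```

```text
time: 1.55
position: [0.3259, -0.3825, 0.3236]
tool_rot: [3.117, 0.372, 0.006]
ft_force: [1.3, -0.8, -0.3]
grip_width: 0.523
grip_force: 0.0
slide [ 1.275  -0.6069  0.0169] ang [ 0.005  -0.0062  0.0207] rows>= 8.0 1.0
```

```bash
python3 -m inch '[{"slide":[1,-0.6,0],"angular":[0,0,0],"claw":0},{"slide":[1,-0.6,0],"angular":[0,0,0],"claw":0},{"slide":[1,-0.6,0],"angular":[0,0,0],"claw":0},{"slide":[1,-0.6,0],"angular":[0,0,0],"claw":0},{"slide":[1,-0.6,0],"angular":[0,0,0],"claw":0},{"slide":[1,-0.6,0],"angular":[0,0,0],"claw":0},{"slide":[1,-0.6,0],"angular":[0,0,0],"claw":0},{"slide":[1,-0.6,0],"angular":[0,0,0],"claw":0},{"slide":[1,-0.6,0],"angular":[0,0,0],"claw":0}]'
cat > c.py <<'E'
from h import *
im,E=grab('wrist'); save(im,'w1.png'); P=cloud(im,E); np.save('w1.npy',P); print('cam',E[:3,3])
x,y,z=P.reshape(-1,3).T; Q=np.stack([x,y,z],1)
def rect(m,l):
    q=Q[m&~np.isnan(x)]
    if len(q)>10: print(l,len(q),z[m].mean().round(4),cv2.minAreaRect((q[:,:2]*1000).astype(np.float32)))
rect((z>.110)&(z<.119)&(abs(x-.52)<.03)&(abs(y+.293)<.03),'knob')
rect((z>.058)&(z<.066)&(abs(x-.54)<.06)&(y<-.18),'gearbox')
rect((z>.016)&(z<.024)&(abs(x-.54)<.09)&(y>-.4)&(y<.13),'base')
rect((z>.082)&(z<.090)&(abs(x-.53)<.04)&(abs(y+.063)<.03),'cuprim')
rect((abs(z-.035)<.006)&(abs(x-.53)<.07)&(abs(y+.063)<.08),'carriage')
for q in ['cup','knob','crank_axis']:
    for o in ctrl.outline_of(q,'wrist')[:1]: print(q,o['confidence'],o['bbox'],np.nanmedian(P[o['mask']],0))
print(ctrl.get_state()['joint_positions'],ctrl.get_state()['position'])
E
python3 c.py
```

```text
time: 2.45
position: [0.5298, -0.1863, 0.3208]
tool_rot: [3.121, 0.355, -0.002]
ft_force: [0.4, 0.4, -0.1]
grip_width: 0.496
grip_force: 0.0
cam [ 0.60207433 -0.1711607   0.47077184]
knob 173 0.1135 ((518.656494140625, -295.0697937011719), (18.554576873779297, 18.71228790283203), 54.63661193847656)
gearbox 1996 0.0608 ((520.1189575195312, -255.10169982910156), (73.59541320800781, 74.44790649414062), 88.09441375732422)
base 10515 0.0196 ((548.0403442382812, -106.67478942871094), (398.6237487792969, 156.48899841308594), 88.30278015136719)
cuprim 168 0.0846 ((526.029052734375, -66.06968688964844), (29.20048713684082, 29.0882568359375), 10.72512149810791)
carriage 1513 0.0335 ((524.5469360351562, -64.1888198852539), (90.31410217285156, 135.58831787109375), 30.055709838867188)
cup 0.59 [241.8, 159.0, 45.2, 58.2] [ 0.52997697 -0.06918694  0.03429932]
knob 0.77 [392.5, 205.9, 23.3, 23.1] [ 0.52122482 -0.29205299  0.11270023]
crank_axis 0.92 [260.4, 112.8, 283.9, 220.7] [ 0.55217822 -0.00891764  0.02864242]
[ 0.78232762  0.13747809 -0.5476951   1.51833222  0.07229312  1.50577628
 -1.11050129] [ 0.52989635 -0.1859372   0.32114356]
```

View pics/w1.png

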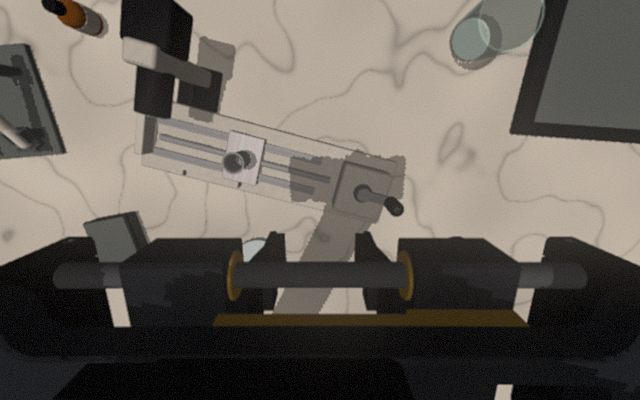

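```bash
python3 -m inch '[{"slide":[0.2,-0.9,0],"angular":[0,0,-0.2],"claw":0},{"slide":[0.2,-0.9,0],"angular":[0,0,-0.2],"claw":0},{"slide":[0.2,-0.9,0],"angular":[0,0,-0.2],"claw":0},{"slide":[0.2,-0.9,0],"angular":[0,0,-0.2],"claw":0},{"slide":[0.2,-0.9,0],"angular":[0,0,-0.2],"claw":0},{"slide":[0.2,-0.9,0],"angular":[0,0,-0.2],"claw":0}]'
python3 -c "
from h import *
mv([.49,.26,.30],tool(19.3,0))"
```

```text
time: 3.25
position: [0.5275, 0.0519, 0.3218]
tool_rot: [-3.095, -0.535, -0.002]
ft_force: [0.4, -0.7, 0.4]
grip_width: 0.503
grip_force: 0.0
slide [ 0.1379 -0.8343  0.0882] ang [-0.0018 -0.0032  0.0101] rows>= 5.0 1.0
```

```bash
python3 -m inch '[{"slide":[0.14,-0.83,0.09],"angular":[0,0,0],"claw":0},{"slide":[0.14,-0.83,0.09],"angular":[0,0,0],"claw":0},{"slide":[0.14,-0.83,0.09],"angular":[0,0,0],"claw":0},{"slide":[0.14,-0.83,0.09],"angular":[0,0,0],"claw":0},{"slide":[0.14,-0.83,0.09],"angular":[0,0,0],"claw":0},{"slide":[0.14,-0.83,0.09],"angular":[0,0,0],"claw":0},{"slide":[0.14,-0.83,0.09],"angular":[0,0,0],"claw":0}]'
cat > d.py <<'E'
from h import *
from scipy.optimize import least_squares
im,E=grab('wrist'); save(im,'w2.png'); P=cloud(im,E)
Q=P.reshape(-1,3); m=(abs(Q[:,2]-.01)<.003)&(abs(Q[:,0]-.53)<.13)&(abs(Q[:,1]-.32)<.13)
print('rest',cv2.minAreaRect((Q[m][:,:2]*1000).astype(np.float32)))
for o in ctrl.outline_of('tube','wrist')[:2]:
    p=P[o['mask']]; p=p[~np.isnan(p[:,0])]; print(o['confidence'],o['bbox'],len(p))
    a=np.median(p,0); p=p[np.linalg.norm(p-a,axis=1)<.1]
    el,az=np.radians([35,19.3])
    def dirv(v): return np.array([np.cos(v[0])*np.cos(v[1]),np.cos(v[0])*np.sin(v[1]),np.sin(v[0])])
    c0=a-[0,0,.007]
    e=lambda v: np.linalg.norm(np.cross(p-(c0+np.array([0,v[2],v[3]])),dirv(v)),axis=1)-.008
    s=least_squares(e,[el,az,0,0],loss='soft_l1',f_scale=.001); d=dirv(s.x); c=c0+[0,*s.x[2:]]
    t=(p-c)@d; print('d',d.round(3),np.degrees(s.x[:2]).round(1),'t',np.percentile(t,[0,1,99,100]).round(4),'res',np.median(abs(s.fun)))
    foot=c+d*np.percentile(t,.5); print('foot',foot.round(4),'g80 from low end',(foot+.08*d).round(4),'g80 from top',(c+d*(np.percentile(t,99.5)-.08)).round(4))
s=ctrl.get_state(); print(s['joint_positions'],s['position'])
E
python3 d.py
```

```text
time: 3.95
position: [0.4946, 0.2511, 0.2984]
tool_rot: [3.097, 0.517, -0.0]
ft_force: [0.0, 0.2, -1.3]
grip_width: 0.501
grip_force: 0.0
rest ((538.069580078125, 274.6914978027344), (172.9889373779297, 229.89881896972656), 18.696107864379883)
0.83 [307.9, 140.2, 23.0, 107.8] 1285
d [0.772 0.253 0.584] [35.7 18.2] t [-0.0955 -0.0931  0.0538  0.0543] res 0.0005975913568312622
foot [0.4781 0.2594 0.0349] g80 from low end [0.5399 0.2796 0.0816] g80 from top [0.5312 0.2768 0.075 ]
[ 0.28432585  0.17552242 -0.90075124  1.56453884  0.13943241  1.46885465
 -1.86517477] [0.49486972 0.25054496 0.2984927 ]
```

View pics/w2.png

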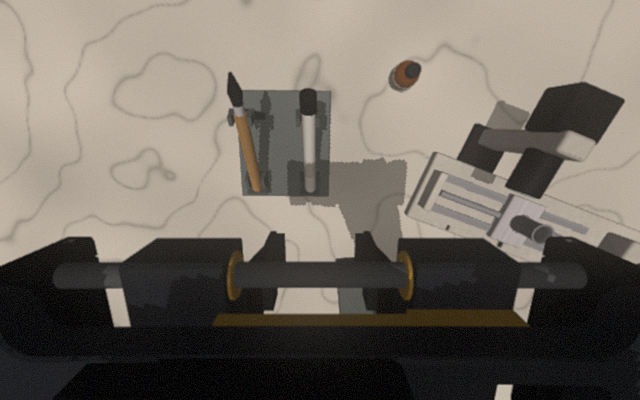

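```bash
python3 -c "
from h import *
mv([.532,.277,.17],tool(18.7,0));mv([.532,.277,.0675],tool(18.7,0))"
```

```text
slide [ 0.1748 -0.0529  0.5139] ang [0.0028 0.0002 0.0047] rows>= 3.0 1.0
slide [ 0.1748 -0.0536  0.9239] ang [0.0028 0.0002 0.0047] rows>= 5.0 1.0
```

```bash
python3 -m inch '[{"slide":[0.175,-0.053,0.4],"angular":[0,0,0],"claw":0},{"slide":[0.175,-0.053,0.4],"angular":[0,0,0],"claw":0},{"slide":[0.175,-0.053,0.5],"angular":[0,0,0],"claw":0},{"slide":[0.175,-0.053,0.6],"angular":[0,0,0],"claw":0},{"slide":[0.175,-0.053,0.7],"angular":[0,0,0],"claw":0},{"slide":[0.175,-0.053,0.8],"angular":[0,0,0],"claw":0},{"slide":[0.175,-0.053,0.92],"angular":[0,0,0],"claw":0},{"slide":[0.175,-0.053,0.92],"angular":[0,0,0],"claw":0},{"slide":[0.175,-0.053,0.92],"angular":[0,0,0],"claw":0}]'
python3 -c "
from h import *
im,E=grab('wrist'); save(im,'w3.png')
mv([.532,.277,.0675],tool(18.7,0)); print(ctrl.get_state()['ft_force'])"
```

```text
time: 4.95
position: [0.5312, 0.2787, 0.0687]
tool_rot: [3.098, 0.517, -0.001]
ft_force: [0.8, -0.1, 1.1]
grip_width: 0.498
grip_force: 0.0
slide [-0.0027  0.0104  0.0093] ang [ 0.0004 -0.0031  0.0101] rows>= 1.0 1.0
[0.45407712 0.58349578 0.01796779]
```

View pics/w3.png

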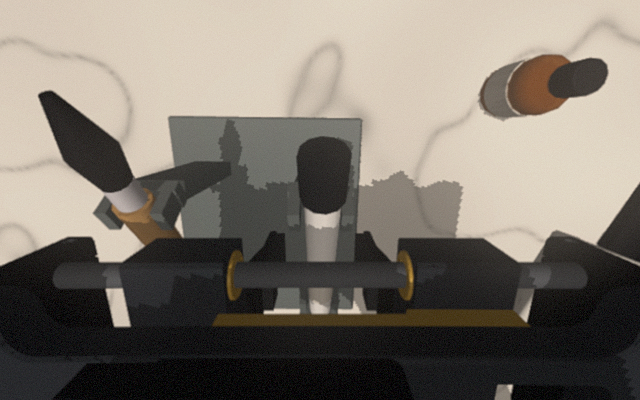

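Tube (col ≈320) sits centred between the fingertips (≈272 and 378). I'll grip and lift.

```bash
python3 -m inch '[{"slide":[0,0.008,0.008],"angular":[0,0,0],"claw":-1},{"slide":[0,0.008,0.008],"angular":[0,0,0],"claw":-1},{"slide":[0,0.008,0.008],"angular":[0,0,0],"claw":-1},{"slide":[0,0.008,0.008],"angular":[0,0,0],"claw":-1},{"slide":[0,0.008,0.008],"angular":[0,0,0],"claw":-1},{"slide":[0,0.008,0.008],"angular":[0,0,0],"claw":-1},{"slide":[0,0.008,0.008],"angular":[0,0,0],"claw":-1},{"slide":[0,0.008,0.008],"angular":[0,0,0],"claw":-1}]' 30
python3 -m inch '[{"slide":[0,0,-0.05],"angular":[0,0,0],"claw":-1},{"slide":[0,0,-0.15],"angular":[0,0,0],"claw":-1},{"slide":[0,0,-0.3],"angular":[0,0,0],"claw":-1},{"slide":[0,0,-0.5],"angular":[0,0,0],"claw":-1},{"slide":[0,0,-0.7],"angular":[0,0,0],"claw":-1},{"slide":[0,0,-0.7],"angular":[0,0,0],"claw":-1}]'
python3 -c "
from h import *
mv([.45,.1,.25],tool(0,30)); mv([.45,.1,.25],tool(18.7,30)); print(ctrl.get_state()['joint_positions'])"
```

```text
time: 5.8
position: [0.5313, 0.2786, 0.0668]
tool_rot: [3.098, 0.521, 0.001]
ft_force: [-0.5, -0.4, 2.3]
grip_width: 0.173
grip_force: 30.0
time: 6.4
position: [0.5337, 0.2815, 0.2498]
tool_rot: [-3.094, -0.522, -0.019]
ft_force: [0.7, 0.4, -0.3]
grip_width: 0.173
grip_force: 30.0
slide [-0.5544  0.5759 -0.0087] ang [-0.1735  0.9669  0.6215] rows>= 4.0 5.0
slide [-0.5544  0.5759 -0.0087] ang [-0.0065  0.9757  0.0139] rows>= 4.0 4.0
[ 0.19580341  0.31808894 -0.89367814  1.53657261  0.25317671  1.39437657
 -1.95143866]
```

```bash
python3 -m inch '[{"slide":[-0.5,0.6,0],"angular":[-0.1,0.97,0.4],"claw":-1},{"slide":[-0.5,0.6,0],"angular":[-0.1,0.97,0.4],"claw":-1},{"slide":[-0.5,0.6,0],"angular":[-0.1,0.97,0.4],"claw":-1},{"slide":[-0.5,0.6,0],"angular":[-0.1,0.97,0.4],"claw":-1},{"slide":[-0.5,0.6,0],"angular":[-0.1,0.97,0.4],"claw":-1},{"slide":[-0.5,0.6,0],"angular":[-0.1,0.97,0.4],"claw":-1}]'
python3 -c "
from h import *
mv([.528,-.065,.25],tool(-7,55)); print(ctrl.get_state()['joint_positions'])"
```

```text
time: 7.0
position: [0.4896, 0.1351, 0.2407]
tool_rot: [3.066, 0.239, 0.622]
ft_force: [-0.4, 0.8, -0.8]
grip_width: 0.173
grip_force: 30.0
slide [0.0341 0.815  0.004 ] ang [-0.2787  1.0577  0.449 ] rows>= 5.0 5.0
[-0.04713658 -0.26854445 -0.30707127  2.0866595   0.03929306  0.9281264
 -1.79196942]
```

```bash
cat > k.py <<'E'
from h import *
import itertools
from scipy.optimize import least_squares
D=[([1.35608266,.32097433,-.07008342,1.45047815,.02259577,1.37080546,-.0569],[.14740837,-.63309284,.23361407],[3.12093,.358595,0]),
([.78232762,.13747809,-.5476951,1.51833222,.07229312,1.50577628,-1.1105],[.52989635,-.1859372,.32114356],[3.121,.355,-.002]),
([.28432585,.17552242,-.90075124,1.56453884,.13943241,1.46885465,-1.86517],[.49486972,.25054496,.2984927],[3.097,.517,0]),
([.19580341,.31808894,-.89367814,1.53657261,.25317671,1.39437657,-1.95144],[.5337,.2815,.2498],[-3.094,-.522,-.019]),
([-.04713658,-.26854445,-.30707127,2.0866595,.03929306,.9281264,-1.79197],[.4896,.1351,.2407],[3.066,.239,.622])]
z=lambda a:R.from_rotvec([0,0,a]); y=lambda a:R.from_rotvec([0,a,0])
def fk(q,L,s,off=0):
    A=z(s[0]*q[0])*y(q[1])*z(s[1]*q[2]); p=np.array([0,0,L[0]])+A.apply([L[4],0,L[1]])
    B=A*y(q[3])*z(s[2]*q[4]); p=p+B.apply([L[5],0,L[2]]); C=B*y(q[5])*z(s[3]*q[6]+off); p=p+C.apply([0,0,L[3]]); return p,C
if __name__=='__main__':
  best=[]
  for s in itertools.product([-1],[1,-1],[1,-1],[1,-1]):
    def e(v):
        r=[]
        for q,p,o in D:
            P,C=fk(q,v,s,v[6]); r+=list(P-p)+list(.3*(C.inv()*R.from_rotvec(o)).as_rotvec())
        return r
    for o in [0,1.57,3.1,-1.57]:
        f=least_squares(e,[.3,.4,.4,.25,0,0,o]); best.append((f.cost,s,f.x.round(4)))
  for b in sorted(best,key=lambda b:b[0])[:3]: print(b)
E
python3 k.py
```

```text
(np.float64(0.0004688908639074993), (-1, -1, -1, -1), array([ 0.4437,  0.5794,  0.5303,  0.5407, -0.0306,  0.1252,  1.5703]))
(np.float64(0.0004688908639074998), (-1, -1, -1, -1), array([ 0.4437,  0.5794,  0.5303,  0.5407, -0.0306,  0.1252,  1.5703]))
(np.float64(0.00046889086390750057), (-1, -1, -1, -1), array([ 0.4437,  0.5794,  0.5303,  0.5407, -0.0306,  0.1252,  1.5703]))
```

```bash
sed -i 's/C.apply(\[0,0,L\[3\]\])/(B*y(q[5])).apply([L[7] if len(L)>7 else 0,0,L[3]])/; s/,0,0,o\])/,0,0,o,0])/' k.py
cat >> k.py <<'E'
  for q,p,o in D: P,C=fk(q,sorted(best,key=lambda b:b[0])[0][2],(-1,)*4,1.5703); print((P-p).round(4))
  st=ctrl.get_state(); print(st['joint_positions'].round(4),st['position'],st['tool_rot'])
E
python3 k.py
```

```text
(np.float64(0.00046879854466342854), (-1, -1, -1, -1), array([ 0.4433,  0.5795,  0.5306,  0.5404, -0.0283,  0.1247,  1.5703,
        0.0026]))
(np.float64(0.00046879854466342973), (-1, -1, -1, -1), array([ 0.4433,  0.5795,  0.5306,  0.5404, -0.0283,  0.1247,  1.5703,
        0.0026]))
(np.float64(0.0004687985446634299), (-1, -1, -1, -1), array([ 0.4433,  0.5795,  0.5306,  0.5404, -0.0283,  0.1247,  1.5703,
        0.0026]))
[0.0227 0.0074 0.0005]
[0.0036 0.0155 0.0002]
[-0.0041  0.0028 -0.0002]
[ 0.008  -0.0046 -0.0006]
[-0.     -0.0005  0.0001]
[-0.0471 -0.2685 -0.3071  2.0867  0.0393  0.9281 -1.792 ] [0.48964806 0.13508076 0.24072965] [3.06625536 0.23924004 0.62238337]
```

```bash
sed -i 's/A.apply(\[L\[4\],0,L\[1\]\])/A.apply([L[4],L[8],L[1]])/; s/B.apply(\[L\[5\],0,L\[2\]\])/B.apply([L[5],L[9],L[2]])/; s/apply(\[L\[7\] if len(L)>7 else 0,0,L\[3\]\])/apply([L[7],L[10],L[3]])/; s/p=np.array(\[0,0,L\[0\]\])/p=np.array([0,0,L[0]])+z(s[0]*q[0]).apply([L[11],L[12],0])/; s/,0,0,o,0\])/,0,0,o,0,0,0,0,0,0])/' k.py
python3 k.py
```

```text
(np.float64(2.0943257702584673e-07), (-1, -1, -1, -1), array([ 2.4910e-01,  4.6750e-01,  5.1310e-01,  3.5720e-01,  0.0000e+00,
       -2.0000e-04,  1.5703e+00, -0.0000e+00, -1.0500e-02,  2.8715e+00,
       -2.8719e+00,  0.0000e+00, -1.5600e-02]))
(np.float64(2.0943257702829598e-07), (-1, -1, -1, -1), array([ 2.49100e-01,  4.67500e-01,  5.13100e-01,  3.57200e-01,
        0.00000e+00, -2.00000e-04,  1.57030e+00, -0.00000e+00,
       -1.05000e-02, -1.34113e+01,  1.34109e+01,  0.00000e+00,
       -1.56000e-02]))
(np.float64(2.0943257705715487e-07), (-1, -1, -1, -1), array([ 2.4910e-01,  4.6750e-01,  5.1310e-01,  3.5720e-01,  0.0000e+00,
       -2.0000e-04,  1.5703e+00, -0.0000e+00, -1.0500e-02, -7.2340e-01,
        7.2300e-01,  0.0000e+00, -1.5600e-02]))
[0.     0.0001 0.    ]
[ 0.      0.0001 -0.    ]
[-0.0001  0.0001  0.    ]
[-0.0001  0.      0.    ]
[-0.      0.0001 -0.    ]
[-0.0471 -0.2685 -0.3071  2.0867  0.0393  0.9281 -1.792 ] [0.48964806 0.13508076 0.24072965] [3.06625536 0.23924004 0.62238337]
```

```bash
cat > ik.py <<'E'
from k import *
L=[.2491,.4675,.5131,.3572,0,-.0002,1.5703,0,-.0105,0,-.0004,0,-.0156]; S=(-1,)*4
lo=np.array([-2.86,-.3,-1.38,.06,-1.56,.09,-2.69])+.02; hi=np.array([2.86,2.09,1.24,2.45,4.7,2.05,2.69])-.02
def ik(p,Rm,n=12,seed=0,q0=None):
    rng=np.random.default_rng(seed); Rt=R.from_matrix(Rm); best=None
    for i in range(n):
        x0=rng.uniform(lo,hi) if q0 is None or i else np.clip(q0,lo,hi)
        def e(q):
            P,C=fk(q,L,S,L[6]); r=np.r_[(P-p)*3,(C.inv()*Rt).as_rotvec()]
            return r if q0 is None else np.r_[r,1e-3*(q-q0)]
        f=least_squares(e,x0,bounds=(lo,hi),max_nfev=60)
        if best is None or f.cost<best.cost: best=f
    P,C=fk(best.x,L,S,L[6]); return best.x,np.linalg.norm(P-p),np.degrees((C.inv()*Rt).magnitude())
if __name__=='__main__':
    g=np.array([.5267,-.065,.12])
    for az in range(-180,180,20):
        o=[]
        for dz in (0,.06):
            Rm=tool(az,55); q,ep,er=ik(g+[0,0,dz]+.008*Rm[:,2],Rm); o+=[f'{ep*1000:.0f}mm {er:.1f}deg',q.round(2)]
        print(az,*o)
E
python3 ik.py
```

```text
-180 5mm 1.1deg [-0.09  0.86  0.24  1.2  -0.06  2.03  1.73] 20mm 4.5deg [-0.14  0.75  0.29  1.26 -0.06  2.03  1.75]
-160 0mm 0.0deg [ 0.03  0.84 -0.17  1.23  0.32  2.03  1.76] 3mm 0.7deg [-0.35  0.8   0.45  1.24  0.08  2.03  2.06]
-140 0mm 0.0deg [-0.35  0.76  0.24  1.38  0.32  1.84  2.11] 0mm 0.1deg [-0.49  0.73  0.46  1.37  0.26  1.89  2.24]
-120 0mm 0.0deg [ 0.3   0.84 -0.88  1.54  0.98  2.02  1.87] 0mm 0.0deg [ 0.23  0.71 -0.76  1.51  0.89  2.02  1.98]
-100 0mm 0.0deg [ 0.15  0.63 -0.69  1.76  1.01  1.76  2.09] 0mm 0.0deg [ 0.44  0.76 -1.14  1.72  1.18  2.03  2.06]
-80 0mm 0.0deg [ 0.36  0.58 -0.98  1.98  1.25  1.67  2.17] 2mm 0.4deg [-0.57  0.27  0.1   1.97  0.89  1.39  2.44]
-60 0mm 0.0deg [ 0.59  0.48 -1.2   2.21  1.43  1.47  2.3 ] 0mm 0.0deg [ 0.61  0.23 -1.17  2.18  1.25  1.34  2.47]
-40 0mm 0.0deg [ 0.26  0.04 -0.7   2.43  1.45  0.87  2.44] 0mm 0.0deg [-0.56 -0.14  0.11  2.41  1.3   0.9   2.67]
-20 35mm 4.8deg [ 1.24 -0.27 -1.36  2.43  1.53  0.22  2.67] 27mm 6.3deg [ 0.54 -0.28 -0.56  2.43  0.77  0.19 -2.67]
0 39mm 6.1deg [ 1.54 -0.28 -1.23  2.43  4.52  0.46  0.22] 31mm 4.5
[... 256 characters left out ...]
1.16  0.97  0.51]
60 0mm 0.0deg [ 1.73  0.86 -1.36  2.04 -0.17  0.83  0.08] 0mm 0.0deg [ 1.75  0.63 -1.34  2.01 -0.43  0.95  0.21]
80 0mm 0.0deg [-0.16  0.68  0.94  1.87 -1.2   1.77  1.04] 0mm 0.0deg [ 1.53  0.83 -1.29  1.79 -0.17  1.22  0.19]
100 0mm 0.0deg [ 1.26  0.96 -1.13  1.59 -0.04  1.44  0.37] 0mm 0.0deg [ 0.51  0.53 -0.01  1.6  -0.7   1.7   0.84]
120 0mm 0.0deg [ 1.07  1.06 -1.12  1.4   0.1   1.71  0.47] 0mm 0.0deg [ 1.08  1.01 -1.17  1.37  0.05  1.78  0.43]
140 0mm 0.0deg [ 0.5   0.84 -0.35  1.26 -0.2   1.92  1.03] 0mm 0.0deg [ 0.41  0.76 -0.19  1.24 -0.3   2.02  1.07]
160 2mm 0.4deg [ 0.31  0.87 -0.24  1.18 -0.06  2.03  1.28] 16mm 3.7deg [ 0.36  0.77 -0.31  1.23 -0.06  2.03  1.24]
```

```bash
cat > go.py <<'E'
from ik import *
import sys
a=[float(v) for v in sys.argv[1:]]  # az tilt gx gy gz (grasp point)
Rm=tool(a[0],a[1]); p=np.array(a[2:5])+.008*Rm[:,2]; s=ctrl.get_state(); mv(p,Rm)
q,ep,er=ik(p,Rm,n=8,q0=s['joint_positions']); print('now',s['joint_positions'].round(2),'ik',q.round(2),ep.round(4),er.round(2))
E
python3 go.py 30 20 .55 0.06 .26;python3 go.py 25 5 .56 0.06 .26
```

```text
slide [0.2023 0.3302 0.0461] ang [ 0.3206 -0.0802 -0.6429] rows>= 2.0 3.0
now [-0.05 -0.27 -0.31  2.09  0.04  0.93 -1.79] ik [ 0.03 -0.11 -0.08  1.93 -0.19  1.02 -1.03] 0.0 0.0
slide [0.231  0.3393 0.0605] ang [ 0.1949 -0.58   -0.5194] rows>= 3.0 3.0
now [-0.05 -0.27 -0.31  2.09  0.04  0.93 -1.79] ik [ 0.06  0.08 -0.21  1.71 -0.01  1.28 -1.28] 0.0 0.0
```

```bash
python3 -m inch '[{"slide":[0.2,0.33,0.03],"angular":[0.32,-0.08,-0.64],"claw":-1},{"slide":[0.2,0.33,0.03],"angular":[0.32,-0.08,-0.64],"claw":-1},{"slide":[0.2,0.33,0.03],"angular":[0.32,-0.08,-0.64],"claw":-1},{"slide":[0.2,0.33,0.03],"angular":[0.32,-0.08,-0.64],"claw":-1}]'; python3 go.py 58 25 .55 -0.04 .27
```

```text
time: 7.4
position: [0.552, 0.0604, 0.2544]
tool_rot: [-2.905, -0.781, -0.506]
ft_force: [-0.5, -0.3, -0.4]
grip_width: 0.169
grip_force: 30.0
slide [-0.1734  0.3368 -0.0986] ang [ 0.3509  0.1693 -0.8606] rows>= 2.0 4.0
now [-0.04 -0.11 -0.01  1.92 -0.18  1.03 -1.03] ik [ 0.13  0.    0.16  1.83 -0.45  1.22 -0.14] 0.0 0.0
```

```bash
python3 -m inch '[{"slide":[-0.17,0.34,-0.1],"angular":[0.35,0.17,-0.86],"claw":-1},{"slide":[-0.17,0.34,-0.1],"angular":[0.35,0.17,-0.86],"claw":-1},{"slide":[-0.17,0.34,-0.1],"angular":[0.35,0.17,-0.86],"claw":-1},{"slide":[-0.17,0.34,-0.1],"angular":[0.35,0.17,-0.86],"claw":-1},{"slide":[-0.17,0.34,-0.1],"angular":[0.35,0.17,-0.86],"claw":-1}]'; python3 go.py 80 38 .53 -0.065 .26;python3 go.py 88 40 .53 -0.065 .26
```

```text
time: 7.9
position: [0.5513, -0.0373, 0.2623]
tool_rot: [-2.52, -1.39, -0.557]
ft_force: [-0.4, 0.3, -0.9]
grip_width: 0.175
grip_force: 30.0
slide [-0.124  -0.0205 -0.0198] ang [ 0.3859  0.4287 -0.6339] rows>= 1.0 3.0
now [ 0.07 -0.    0.22  1.83 -0.45  1.22 -0.14] ik [ 0.24  0.17  0.25  1.75 -0.67  1.49  0.47] 0.0 0.0
slide [-0.1241 -0.0234 -0.0207] ang [ 0.5408  0.489  -0.8531] rows>= 1.0 4.0
now [ 0.07 -0.    0.22  1.83 -0.45  1.22 -0.14] ik [ 0.28  0.25  0.21  1.68 -0.66  1.58  0.58] 0.0 0.0
```

```bash
python3 -m inch '[{"slide":[-0.12,-0.02,-0.02],"angular":[0.54,0.49,-0.85],"claw":-1},{"slide":[-0.12,-0.02,-0.02],"angular":[0.54,0.49,-0.85],"claw":-1},{"slide":[-0.12,-0.02,-0.02],"angular":[0.54,0.49,-0.85],"claw":-1},{"slide":[-0.12,-0.02,-0.02],"angular":[0.54,0.49,-0.85],"claw":-1},{"slide":[-0.12,-0.02,-0.02],"angular":[0.54,0.49,-0.85],"claw":-1}]'; python3 go.py 90 55 .5267 -0.075 .21
```

```text
time: 8.4
position: [0.5317, -0.0562, 0.2519]
tool_rot: [-1.85, -1.785, -0.668]
ft_force: [0.2, -0.1, -0.9]
grip_width: 0.174
grip_force: 30.0
slide [-0.1579 -0.0172  0.1104] ang [ 0.0395  0.4978 -0.0521] rows>= 1.0 2.0
now [ 0.2   0.25  0.29  1.68 -0.68  1.59  0.59] ik [ 0.35  0.44  0.27  1.68 -0.85  1.71  0.81] 0.0 0.0
```

```bash
python3 -m inch '[{"slide":[-0.16,-0.02,0.11],"angular":[0.04,0.5,-0.05],"claw":-1},{"slide":[-0.16,-0.02,0.11],"angular":[0.04,0.5,-0.05],"claw":-1},{"slide":[-0.16,-0.02,0.11],"angular":[0.04,0.5,-0.05],"claw":-1},{"slide":[-0.16,-0.02,0.11],"angular":[0.04,0.5,-0.05],"claw":-1}]'
cat > e.py <<'E'
from h import *
import sys
s=ctrl.get_state(); M=T(s); print('grasp',(M[:3,3]-.008*M[:3,2]).round(4),'z',M[:3,2].round(3),'exp tube dir',(M[:3,:3]@[np.cos(np.radians(35)),0,-np.sin(np.radians(35))]).round(3))
for n in ['scene','side']:
    im,E=grab(n); save(im,n+sys.argv[1]+'.png'); P=cloud(im,E)
    g=M[:3,3]-.008*M[:3,2]
    Q=P.reshape(-1,3); C=im['color'].reshape(-1,3).astype(int)
    m=(np.hypot(Q[:,0]-g[0],Q[:,1]-g[1])<.03)&(Q[:,2]<g[2]-.015)&(Q[:,2]>g[2]-.075)
    q=Q[m]; print(n,len(q))
    if len(q)>15:
        cam=E[:3,3]
        for a in np.arange(.015,.085,.01):
            b=q[(q[:,2]<g[2]-a)&(q[:,2]>g[2]-a-.01)]
            if len(b)>2: print(round(a,3),len(b),np.median(b,0).round(4))
    for qn in ['cup','tube']:
        for o in ctrl.outline_of(qn,n)[:1]:
            p=P[o['mask']]; p=p[~np.isnan(p[:,0])]; print(qn,o['confidence'],np.round(o['bbox']),p.min(0).round(3),p.max(0).round(3))
E
python3 e.py 2
```

```text
time: 8.8
position: [0.5264, -0.068, 0.2085]
tool_rot: [-1.644, -1.647, -0.859]
ft_force: [-0.3, 0.5, -0.7]
grip_width: 0.173
grip_force: 30.0
grasp [ 0.5264 -0.0746  0.2131] z [ 0.003  0.818 -0.575] exp tube dir [-0.004  0.001  1.   ]
scene 213
0.015 30 [ 0.5344 -0.0758  0.1925]
0.025 41 [ 0.5333 -0.0776  0.1826]
0.035 35 [ 0.5337 -0.0764  0.1733]
0.045 37 [ 0.5329 -0.0771  0.1636]
0.055 37 [ 0.5329 -0.077   0.1537]
0.065 33 [ 0.5331 -0.077   0.1444]
cup 0.91 [256. 229.  38.  46.] [ 0.449 -0.093 -0.001] [ 0.566 -0.032  0.088]
tube 0.89 [240. 159.  16.  81.] [ 0.11  -0.084 -0.005] [0.544 0.021 0.294]
side 113
0.015 24 [ 0.5273 -0.0687  0.1945]
0.025 18 [ 0.5283 -0.0685  0.1834]
0.035 18 [ 0.528  -0.0689  0.1739]
0.045 20 [ 0.5288 -0.0689  0.1638]
0.055 19 [ 0.5263 -0.0698  0.1521]
0.065 14 [ 0.5284 -0.0708  0.1437]
cup 0.89 [336. 161.  26.  24.] [ 0.489 -0.114  0.018] [ 0.562 -0.034  0.086]
tube 0.54 [338. 105.   8.  57.] [ 0.519 -0.526 -0.   ] [ 0.554 -0.063  0.296]
```

```bash
cat > f.py <<'E'
from h import *
from scipy.optimize import least_squares
M=T(ctrl.get_state()); g=M[:3,3]-.008*M[:3,2]
for n in ['scene','side']:
    Ps=[];
    for i in range(3):
        im,E=grab(n); Ps.append(cloud(im,E).reshape(-1,3))
    Q=np.concatenate(Ps); Q=Q[~np.isnan(Q[:,0])]
    q=Q[(np.hypot(Q[:,0]-g[0],Q[:,1]-g[1])<.02)&(Q[:,2]<g[2]-.015)&(Q[:,2]>g[2]-.073)]
    f=least_squares(lambda v:np.linalg.norm(np.cross(q-np.array([v[0],v[1],g[2]-.05]),np.array([v[2],v[3],1])/np.linalg.norm([v[2],v[3],1])),axis=1)-.008,[g[0],g[1],0,0],loss='soft_l1',f_scale=.001)
    v=f.x; print(n,len(q),'tube at -50',v[:2].round(4),'lean deg',np.degrees(v[2:]).round(2),'foot',(v[:2]-.03*v[2:]).round(4),'rms',np.median(abs(f.fun)).round(5))
    for z0,z1 in [(.079,.088),(.045,.075)]:
        q=Q[(np.hypot(Q[:,0]-.527,Q[:,1]+.065)<.024)&(Q[:,2]<z1)&(Q[:,2]>z0)]; cam=E[:3,3]
        q=q[((q-[.527,-.065,.08])@(cam-[.527,-.065,.08])*[1])>0] if z1<.08 else q
        r=.016 if z1>.08 else None
        f=least_squares(lambda v:np.hypot(q[:,0]-v[0],q[:,1]-v[1])-(r or v[2]),[.527,-.065,.015],loss='soft_l1',f_scale=.001)
        print('  cup',z0,len(q),f.x.round(4),np.median(abs(f.fun)).round(5))
    q=Q[(np.hypot(Q[:,0]-.527,Q[:,1]+.065)<.024)&(abs(Q[:,2]-.085)<.003)]; print('  rim enc.circle',cv2.minEnclosingCircle((q[:,:2]*1000).astype(np.float32)),q[:,2].max())
E
python3 f.py
```

```text
scene 618 tube at -50 [ 0.527  -0.0758] lean deg [1.56 1.13] foot [ 0.5262 -0.0764] rms 0.00068
  cup 0.079 314 [ 0.5288 -0.0651  0.015 ] 0.00234
  cup 0.045 68 [ 0.5286 -0.065   0.011 ] 0.00068
  rim enc.circle ((527.0921630859375, -64.4977035522461), 16.400928497314453) 0.08768114809456018
side 345 tube at -50 [ 0.5277 -0.0764] lean deg [-0.26  1.54] foot [ 0.5278 -0.0772] rms 0.00092
  cup 0.079 149 [ 0.5275 -0.0626  0.015 ] 0.00266
  cup 0.045 61 [ 0.5275 -0.0638  0.0126] 0.00084
  rim enc.circle ((526.5831909179688, -65.04325103759766), 17.3843994140625) 0.08754612884161495
```

```bash
python3 -c "
import cv2
a=cv2.imread('pics/scene2.png')[100:280,170:330];b=cv2.imread('pics/side2.png')[60:200,270:400]
a=cv2.resize(a,(480,540));b=cv2.resize(b,(300,323)); import numpy as np
o=np.zeros((540,780,3),np.uint8);o[:,:480]=a;o[:323,480:]=b;cv2.imwrite('pics/ab.png',o)"
```

```text
(no output)
```

View pics/ab.png

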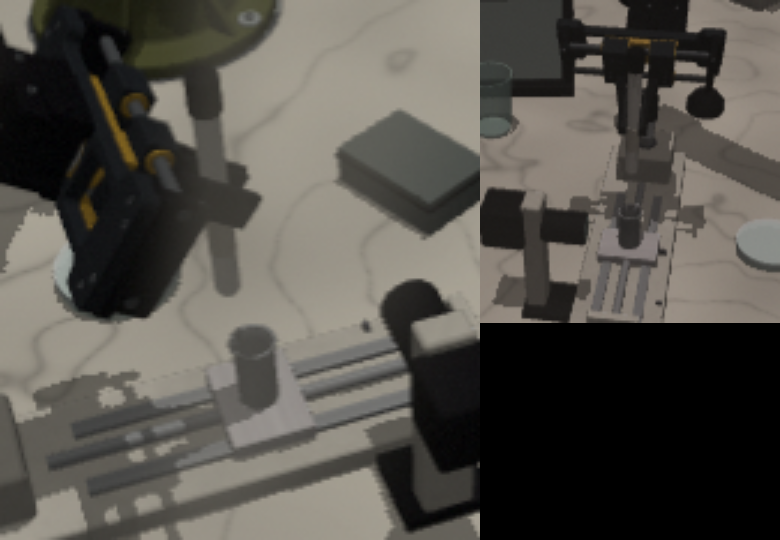

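```bash
python3 go.py 90 56.3 .5273 -.0643 .21; python3 go.py 90 56.3 .5273 -.0643 .165; python3 go.py 90 56.3 .5273 -.0643 .122
```

```text
slide [0.0181 0.0048 0.0434] ang [0.0057 0.0425 0.0094] rows>= 1.0 1.0
now [ 0.33  0.44  0.29  1.68 -0.85  1.72  0.82] ik [ 0.32  0.45  0.28  1.69 -0.87  1.71  0.82] 0.0 0.0
slide [-0.1294  0.0038  0.1466] ang [0.0057 0.0425 0.0094] rows>= 1.0 1.0
now [ 0.33  0.44  0.29  1.68 -0.85  1.72  0.82] ik [ 0.33  0.5   0.28  1.72 -0.88  1.66  0.88] 0.0 0.0
slide [-0.2703  0.0028  0.2452] ang [0.0057 0.0425 0.0094] rows>= 2.0 1.0
now [ 0.33  0.44  0.29  1.68 -0.85  1.72  0.82] ik [ 0.34  0.56  0.27  1.73 -0.89  1.62  0.94] 0.0 0.0
```

```bash
python3 -m inch '[{"slide":[0.018,0.005,0.043],"angular":[0.006,0.042,0.009],"claw":-1},{"slide":[-0.03,0.004,0.078],"angular":[0.006,0.042,0.009],"claw":-1},{"slide":[-0.08,0.004,0.112],"angular":[0.006,0.042,0.009],"claw":-1},{"slide":[-0.129,0.004,0.147],"angular":[0.006,0.042,0.009],"claw":-1},{"slide":[-0.129,0.004,0.147],"angular":[0.006,0.042,0.009],"claw":-1},{"slide":[-0.129,0.004,0.147],"angular":[0.006,0.042,0.009],"claw":-1}]'
sed -i 's/if len(q)>15/if False/' e.py; python3 e.py 3; python3 f.py 2>&1 | grep tube
python3 -c "
import cv2,numpy as np
a=cv2.imread('pics/scene3.png')[140:280,190:330];b=cv2.imread('pics/side3.png')[90:190,290:380]
a=cv2.resize(a,(420,420),interpolation=2);b=cv2.resize(b,(360,400),interpolation=2)
o=np.zeros((420,780,3),np.uint8);o[:,:420]=a;o[:400,420:]=b;cv2.imwrite('pics/ab3.png',o)"; python3 go.py 90 56.3 .5273 -.0643 .12
```

```text
time: 10.0
position: [0.5272, -0.0575, 0.1598]
tool_rot: [-1.628, -1.626, -0.87]
ft_force: [-0.1, 0.3, -0.0]
grip_width: 0.171
grip_force: 30.0
grasp [ 0.5272 -0.0642  0.1643] z [-0.001  0.832 -0.554] exp tube dir [ 0.001 -0.024  1.   ]
scene 176
cup 0.89 [256. 232.  38.  45.] [ 0.425 -0.093 -0.004] [ 0.568 -0.028  0.099]
tube 0.71 [248. 180.  20.  73.] [ 0.272 -0.076 -0.001] [0.54  0.003 0.245]
side 105
cup 0.71 [335. 163.  29.  23.] [ 0.486 -0.141  0.018] [ 0.567 -0.031  0.091]
tube 0.9 [338. 125.  16.  55.] [ 0.52  -0.073  0.09 ] [ 0.539 -0.053  0.246]
scene 511 tube at -50 [ 0.5278 -0.0637] lean deg [2.28 0.22] foot [ 0.5266 -0.0638] rms 0.00062
side 323 tube at -50 [ 0.5286 -0.0641] lean deg [-0.03 -0.3 ] foot [ 0.5286 -0.064 ] rms 0.00073
slide [-0.1503 -0.0005  0.0996] ang [-0.      0.      0.0007] rows>= 1.0 1.0
now [ 0.33  0.5   0.28  1.72 -0.88  1.66  0.88] ik [ 0.34  0.56  0.27  1.74 -0.89  1.62  0.94] 0.0 0.0
```

View pics/ab3.png

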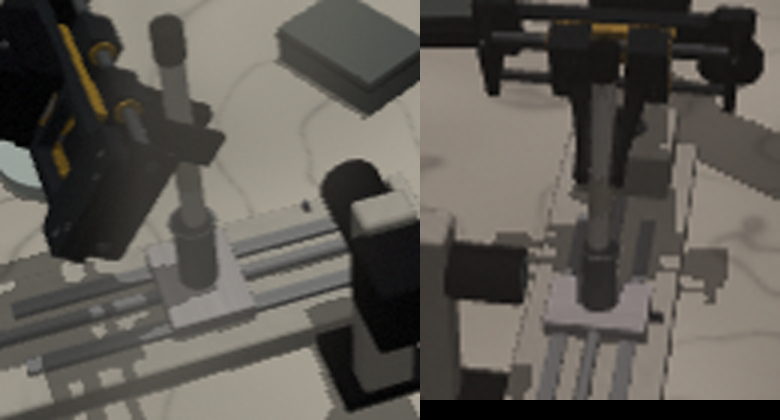

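The tube is centred over the cup mouth, foot at the rim (side view ≈ (600,245)), with no contact force. I'll lower it in steps.

```bash
python3 -m inch '[{"slide":[-0.034,0,0.0225],"angular":[0,0,0],"claw":-1},{"slide":[-0.068,0,0.045],"angular":[0,0,0],"claw":-1},{"slide":[-0.085,0,0.056],"angular":[0,0,0],"claw":-1},{"slide":[-0.085,0,0.056],"angular":[0,0,0],"claw":-1}]'; python3 -m inch '[{"slide":[-0.02,0,0.013],"angular":[0,0,0],"claw":-1},{"slide":[-0.04,0,0.027],"angular":[0,0,0],"claw":-1},{"slide":[-0.06,0,0.04],"angular":[0,0,0],"claw":-1},{"slide":[-0.06,0,0.04],"angular":[0,0,0],"claw":-1}]'; python3 go.py 90 56.3 .5273 -.0643 .118
```

```text
time: 11.0
position: [0.5267, -0.0573, 0.1337]
tool_rot: [-1.627, -1.626, -0.869]
ft_force: [1.2, -0.0, -0.4]
grip_width: 0.169
grip_force: 30.0
time: 11.4
position: [0.5269, -0.0575, 0.1161]
tool_rot: [-1.628, -1.627, -0.87]
ft_force: [0.7, 0.4, -0.5]
grip_width: 0.172
grip_force: 30.0
slide [-0.0087  0.0015  0.005 ] ang [-0.0018 -0.001  -0.0022] rows>= 1.0 1.0
now [ 0.34  0.56  0.27  1.73 -0.89  1.62  0.94] ik [ 0.34  0.57  0.27  1.74 -0.89  1.61  0.94] 0.0 0.0
```

```bash
python3 -m inch '[{"slide":[-0.007,0,0.004],"angular":[0,0,0],"claw":-1},{"slide":[-0.012,0,0.008],"angular":[0,0,0],"claw":-1},{"slide":[-0.012,0,0.008],"angular":[0,0,0],"claw":-1}]'; python3 -m inch '[{"slide":[-0.006,0,0.004],"angular":[0,0,0],"claw":-1},{"slide":[-0.006,0,0.004],"angular":[0,0,0],"claw":-1}]'
```

```text
time: 11.7
position: [0.5277, -0.0573, 0.1153]
tool_rot: [-1.625, -1.628, -0.874]
ft_force: [0.5, -0.5, 6.3]
grip_width: 0.169
grip_force: 30.0
time: 11.9
position: [0.528, -0.057, 0.1152]
tool_rot: [-1.623, -1.627, -0.877]
ft_force: [-1.5, -1.1, 11.5]
grip_width: 0.176
grip_force: 30.0
```

```bash
python3 -m inch '[{"slide":[0,0,0],"angular":[0,0,0],"claw":0},{"slide":[0,0,0],"angular":[0,0,0],"claw":0},{"slide":[0,0,0],"angular":[0,0,0],"claw":0},{"slide":[0,0,0],"angular":[0,0,0],"claw":0},{"slide":[0,0,0],"angular":[0,0,0],"claw":0}]'; python3 -m inch '[{"slide":[0,0,-0.1],"angular":[0,0,0],"claw":0},{"slide":[0,0,-0.25],"angular":[0,0,0],"claw":0},{"slide":[0,0,-0.4],"angular":[0,0,0],"claw":0},{"slide":[0,0,-0.55],"angular":[0,0,0],"claw":0},{"slide":[0,0,-0.55],"angular":[0,0,0],"claw":0}]'
python3 - <<'E'
from h import *
for n in ['scene','side']:
    im,E=grab(n); save(im,n+'4.png'); P=cloud(im,E); Q=P.reshape(-1,3); q=Q[(np.hypot(Q[:,0]-.527,Q[:,1]+.065)<.02)&(Q[:,2]>.095)&(Q[:,2]<.26)]
    print(n,len(q),q[:,2].max(), [np.median(q[(q[:,2]>a)&(q[:,2]<a+.015)],0).round(4).tolist() for a in (.1,.13,.16)])
E
python3 go.py 60 0 .527 -.25 .25; python3 go.py 80 20 .527 -.25 .25
```

```text
time: 12.4
position: [0.5273, -0.0576, 0.1114]
tool_rot: [-1.628, -1.628, -0.871]
ft_force: [0.1, -0.0, -0.4]
grip_width: 0.48
grip_force: 0.0
time: 12.9
position: [0.5277, -0.1777, 0.1897]
tool_rot: [-1.637, -1.63, -0.873]
ft_force: [0.6, -0.7, -0.2]
grip_width: 0.498
grip_force: 0.0
scene 452 0.20059627692607984 [[0.5334, -0.0645, 0.107], [0.5325, -0.064, 0.138], [0.5324, -0.0637, 0.1669]]
side 211 0.2015035567341793 [[0.5289, -0.057, 0.1068], [0.5269, -0.0563, 0.1383], [0.5278, -0.0562, 0.1674]]
slide [ 0.0091 -0.0012 -0.3771] ang [-0.4889 -1.8312  0.9157] rows>= 2.0 8.0
now [ 0.46  0.61  0.33  1.51 -0.83  1.84  0.91] ik [ 0.11  0.18  0.32  1.62 -0.06  1.35 -0.08] 0.0 0.0
slide [ 0.0166  0.0007 -0.3692] ang [-0.2073 -1.2056  0.2651] rows>= 2.0 5.0
now [ 0.46  0.61  0.33  1.51 -0.83  1.84  0.91] ik [ 0.26  0.28  0.4   1.55 -0.42  1.51  0.54] 0.0 0.0
```

```bash
python3 - <<'E'
from ik import *
s=ctrl.get_state()
for az in (90,60,30):
    q=s['joint_positions'];Rm=tool(az,0); o=[]
    for k in range(0,9):
        a=np.radians(-90+45*k); q,ep,er=ik(np.array([.52+.04*np.cos(a),-.255+.04*np.sin(a),.093]),Rm,n=4 if k==0 else 1,q0=q); o.append(ep)
        if k in(0,4): print(az,q.round(2))
    print(max(o))
E
python3 go.py 90 27 .5195 -.27 .24
```

```text
90 [ 0.1   0.33  0.44  1.76 -0.16  1.08  0.6 ]
90 [-0.01  0.26  0.41  1.85 -0.12  1.06  0.44]
3.3419557589987076e-07
60 [-0.    0.35  0.57  1.77 -0.21  1.08  0.11]
60 [-0.13  0.27  0.54  1.85 -0.16  1.06 -0.05]
4.4616239464966413e-07
30 [-0.1   0.38  0.7   1.77 -0.27  1.09 -0.36]
30 [-0.25  0.29  0.68  1.86 -0.21  1.07 -0.53]
4.04002400639775e-06
slide [-0.0577 -0.0311 -0.4113] ang [ 0.002  -0.9753 -0.0014] rows>= 3.0 4.0
now [ 0.46  0.61  0.33  1.51 -0.83  1.84  0.91] ik [ 0.33  0.41  0.42  1.45 -0.5   1.65  0.8 ] 0.0 0.0
```

Tube top at z≈0.200 means it is on the cup floor, upright. Now to the crank, heading 90°.

```bash
python3 -m inch '[{"slide":[-0.06,-0.03,-0.41],"angular":[0,-0.97,0],"claw":0},{"slide":[-0.06,-0.03,-0.41],"angular":[0,-0.97,0],"claw":0},{"slide":[-0.06,-0.03,-0.41],"angular":[0,-0.97,0],"claw":0},{"slide":[-0.06,-0.03,-0.41],"angular":[0,-0.97,0],"claw":0},{"slide":[-0.06,-0.03,-0.41],"angular":[0,-0.97,0],"claw":0}]'; python3 go.py 90 0 .5195 -.294 .18
```

```text
time: 13.5
position: [0.5213, -0.2619, 0.2337]
tool_rot: [-1.95, -1.964, -0.476]
ft_force: [0.4, 1.0, 0.2]
grip_width: 0.496
grip_force: 0.0
slide [-0.2271 -0.0087  0.1606] ang [ 0.0032 -0.9084  0.0129] rows>= 2.0 4.0
now [ 0.32  0.41  0.44  1.46 -0.51  1.66  0.8 ] ik [ 0.1   0.26  0.44  1.68 -0.11  1.23  0.56] 0.0 0.0
```

```bash
python3 -m inch '[{"slide":[-0.227,-0.009,0.16],"angular":[0,-0.91,0.013],"claw":0},{"slide":[-0.227,-0.009,0.16],"angular":[0,-0.91,0.013],"claw":0},{"slide":[-0.227,-0.009,0.16],"angular":[0,-0.91,0.013],"claw":0},{"slide":[-0.227,-0.009,0.16],"angular":[0,-0.91,0.013],"claw":0},{"slide":[-0.227,-0.009,0.16],"angular":[0,-0.91,0.013],"claw":0}]'; python3 - <<'E'
from h import *
for n in ['scene','side','wrist']:
    im,E=grab(n); Q=cloud(im,E).reshape(-1,3)
    q=Q[(np.hypot(Q[:,0]-.52,Q[:,1]+.294)<.02)&(Q[:,2]>.109)&(Q[:,2]<.119)]
    if len(q)>8: print(n,len(q),cv2.minEnclosingCircle((q[:,:2]*1000).astype(np.float32)))
    q=Q[(abs(Q[:,0]-.53)<.025)&(abs(Q[:,1]+.065)<.03)&(Q[:,2]>.19)&(Q[:,2]<.21)]
    if len(q)>8: print(n,len(q),q.max(0),q.min(0))
E
python3 go.py 90 0 .5195 -.294 .101
```

```text
time: 14.0
position: [0.5177, -0.2951, 0.1697]
tool_rot: [-2.221, -2.216, 0.002]
ft_force: [0.1, 0.4, 0.7]
grip_width: 0.5
grip_force: 0.0
scene 91 ((521.7398681640625, -293.8456115722656), 10.432798385620117)
scene 101 [ 0.5378895  -0.05267995  0.20037943] [ 0.51801044 -0.07127439  0.19004546]
side 22 ((521.218994140625, -292.6769104003906), 10.709165573120117)
side 40 [ 0.53480963 -0.05057023  0.20097698] [ 0.518478   -0.0690765   0.19076884]
wrist 487 ((518.437744140625, -295.5418395996094), 9.953125953674316)
slide [0.023  0.0116 0.3097] ang [-0.0054  0.0014 -0.0179] rows>= 2.0 1.0
now [ 0.06  0.26  0.49  1.69 -0.13  1.23  0.58] ik [ 0.08  0.34  0.47  1.77 -0.17  1.08  0.6 ] 0.0 0.0
```

```bash
python3 -m inch '[{"slide":[0.008,0.01,0.1],"angular":[0,0,0],"claw":0},{"slide":[0.008,0.01,0.2],"angular":[0,0,0],"claw":0},{"slide":[0.008,0.01,0.3],"angular":[0,0,0],"claw":0},{"slide":[0.008,0.01,0.31],"angular":[0,0,0],"claw":0},{"slide":[0.008,0.01,0.31],"angular":[0,0,0],"claw":-1},{"slide":[0.008,0.01,0.31],"angular":[0,0,0],"claw":-1},{"slide":[0.008,0.01,0.31],"angular":[0,0,0],"claw":-1},{"slide":[0.008,0.01,0.31],"angular":[0,0,0],"claw":-1},{"slide":[0.008,0.01,0.31],"angular":[0,0,0],"claw":-1},{"slide":[0.008,0.01,0.31],"angular":[0,0,0],"claw":-1}]' 20; python3 -c "
from h import *
s=ctrl.get_state();print(T(s).round(3))"
```

```text
time: 15.15
position: [0.5205, -0.2966, 0.0944]
tool_rot: [2.227, 2.213, -0.003]
ft_force: [-0.4, -0.6, 4.9]
grip_width: 0.224
grip_force: 20.0
[[ 0.006  1.    -0.     0.521]
 [ 1.    -0.006 -0.003 -0.297]
 [-0.003 -0.    -1.     0.094]
 [ 0.     0.     0.     1.   ]]
```

```bash
python3 -m inch '[{"slide":[0.008,0.049,0],"angular":[0,0,0],"claw":-1},{"slide":[0.031,0.094,0],"angular":[0,0,0],"claw":-1},{"slide":[0.066,0.129,0],"angular":[0,0,0],"claw":-1},{"slide":[0.111,0.152,0],"angular":[0,0,0],"claw":-1},{"slide":[0.16,0.16,0],"angular":[0,0,0],"claw":-1}]'; python3 -m inch '[{"slide":[0,0,0],"angular":[0,0,0],"claw":-1}]'; python3 - <<'E'
from h import *
s=ctrl.get_state(); print(s['ft_force'],s['position'])
im,E=grab('side'); P=cloud(im,E); Q=P.reshape(-1,3)
q=Q[(abs(Q[:,0]-.53)<.025)&(abs(Q[:,1]+.06)<.04)&(Q[:,2]>.19)&(Q[:,2]<.21)]; print(q.max(0),q.min(0))
E
```

```text
time: 15.65
position: [0.5605, -0.2569, 0.0943]
tool_rot: [2.228, 2.214, -0.006]
ft_force: [-5.3, -2.0, 7.9]
grip_width: 0.223
grip_force: 20.0
time: 15.75
position: [0.5604, -0.2547, 0.0943]
tool_rot: [-2.225, -2.216, 0.004]
ft_force: [-4.0, 0.9, 8.3]
grip_width: 0.218
grip_force: 20.0
[-4.01930282  0.87711526  8.30849586] [ 0.56042295 -0.25472075  0.09429148]
[ 0.5355371  -0.05122513  0.20167102] [ 0.51833076 -0.06957066  0.19096169]
```

```bash
python3 - <<'E'
from h import *
o=np.zeros((560,780,3),np.uint8)
for n,x in [('scene',0),('side',400)]:
    im,E=grab(n); save(im,n+'5.png'); P=cloud(im,E); Q=P.reshape(-1,3)
    for c in ctrl.outline_of('cup',n)[:1]: p=P[c['mask']]; print(c['bbox'],np.nanmedian(p,0))
    q=Q[(abs(Q[:,0]-.53)<.02)&(Q[:,1]>-.15)&(Q[:,1]<.05)&(Q[:,2]>.185)&(Q[:,2]<.205)]; print(len(q),np.percentile(q,[2,50,98],axis=0).round(4).tolist())
    a=im['color'][...,::-1]
    a=cv2.resize(a[130:300,110:330] if n=='scene' else a[60:230,250:400],(400,310) if x==0 else (380,430)); o[:a.shape[0],x:x+a.shape[1]]=a
cv2.imwrite('pics/ab5.png',o)
E
```

```text
[260.6, 228.3, 37.4, 46.2] [ 0.5385739  -0.05780886  0.03404305]
123 [[0.5189, -0.0723, 0.1854], [0.5317, -0.0646, 0.1971], [0.5367, -0.0551, 0.1998]]
[334.1, 163.9, 30.8, 21.4] [ 0.5244536  -0.04420613  0.03468599]
53 [[0.5184, -0.0689, 0.186], [0.5262, -0.0564, 0.1962], [0.5348, -0.0517, 0.2005]]
```

View pics/ab5.png

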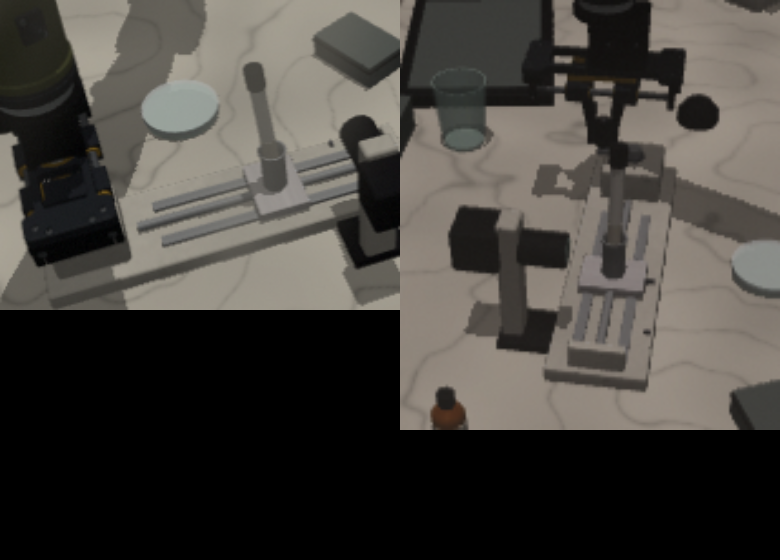

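The cup moved ~10 mm for the quarter turn (side crop cup ≈(612,270)); the tube just leans slightly in its clearance. Two full turns more.

```bash
python3 -m inch '[{"slide":[0.049,-0.008,0],"angular":[0,0,0],"claw":-1},{"slide":[0.094,-0.031,0],"angular":[0,0,0],"claw":-1},{"slide":[0.129,-0.066,0],"angular":[0,0,0],"claw":-1},{"slide":[0.152,-0.111,0],"angular":[0,0,0],"claw":-1},{"slide":[0.16,-0.16,0],"angular":[0,0,0],"claw":-1},{"slide":[0.152,-0.209,0],"angular":[0,0,0],"claw":-1},{"slide":[0.129,-0.254,0],"angular":[0,0,0],"claw":-1},{"slide":[0.094,-0.289,0],"angular":[0,0,0],"claw":-1},{"slide":[0.049,-0.312,0],"angular":[0,0,0],"claw":-1},{"slide":[0,-0.32,0],"angular":[0,0,0],"claw":-1}]'
python3 -m inch '[{"slide":[-0.049,0.008,0],"angular":[0,0,0],"claw":-1},{"slide":[-0.094,0.031,0],"angular":[0,0,0],"claw":-1},{"slide":[-0.129,0.066,0],"angular":[0,0,0],"claw":-1},{"slide":[-0.152,0.111,0],"angular":[0,0,0],"claw":-1},{"slide":[-0.16,0.16,0],"angular":[0,0,0],"claw":-1},{"slide":[-0.152,0.209,0],"angular":[0,0,0],"claw":-1},{"slide":[-0.129,0.254,0],"angular":[0,0,0],"claw":-1},{"slide":[-0.094,0.289,0],"angular":[0,0,0],"claw":-1},{"slide":[-0.049,0.312,0],"angular":[0,0,0],"claw":-1},{"slide":[0,0.32,0],"angular":[0,0,0],"claw":-1}]'
python3 - <<'E'
from h import *
print(ctrl.get_state()['joint_positions'])
for n in ['scene','side']:
    im,E=grab(n); P=cloud(im,E); Q=P.reshape(-1,3)
    for c in ctrl.outline_of('cup',n)[:1]: p=P[c['mask']]; print(c['bbox'],np.nanmedian(p,0))
    q=Q[(abs(Q[:,0]-.53)<.02)&(Q[:,1]>-.15)&(Q[:,1]<.05)&(Q[:,2]>.185)&(Q[:,2]<.205)]; print(len(q),np.percentile(q,[2,50,98],axis=0).round(4).tolist())
E
```

```text
time: 17.0
position: [0.4802, -0.2542, 0.0943]
tool_rot: [-2.226, -2.214, -0.0]
ft_force: [-0.6, 2.2, 8.7]
grip_width: 0.223
grip_force: 20.0
time: 18.0
position: [0.5604, -0.2566, 0.0942]
tool_rot: [2.228, 2.214, -0.005]
ft_force: [-5.2, -1.8, 10.2]
grip_width: 0.228
grip_force: 20.0
[ 0.00771836  0.37455587  0.46117808  1.71430947 -0.18083716  1.09595795
  0.51763249]
[280.4, 223.2, 38.1, 40.2] [ 0.53963262 -0.01867383  0.0340346 ]
123 [[0.5201, -0.0325, 0.1856], [0.5327, -0.0249, 0.1969], [0.5384, -0.0149, 0.2]]
[333.2, 175.2, 31.2, 21.6] [ 0.52752634 -0.00354215  0.03441355]
58 [[0.5197, -0.0304, 0.1851], [0.5272, -0.0162, 0.1959], [0.5355, -0.0119, 0.2006]]
```

```bash
python3 -m inch '[{"slide":[0.049,-0.008,0],"angular":[0,0,0],"claw":-1},{"slide":[0.094,-0.031,0],"angular":[0,0,0],"claw":-1},{"slide":[0.129,-0.066,0],"angular":[0,0,0],"claw":-1},{"slide":[0.152,-0.111,0],"angular":[0,0,0],"claw":-1},{"slide":[0.16,-0.16,0],"angular":[0,0,0],"claw":-1},{"slide":[0.152,-0.209,0],"angular":[0,0,0],"claw":-1},{"slide":[0.129,-0.254,0],"angular":[0,0,0],"claw":-1},{"slide":[0.094,-0.289,0],"angular":[0,0,0],"claw":-1},{"slide":[0.049,-0.312,0],"angular":[0,0,0],"claw":-1},{"slide":[0,-0.32,0],"angular":[0,0,0],"claw":-1}]'
python3 -m inch '[{"slide":[-0.049,0.008,0],"angular":[0,0,0],"claw":-1},{"slide":[-0.094,0.031,0],"angular":[0,0,0],"claw":-1},{"slide":[-0.129,0.066,0],"angular":[0,0,0],"claw":-1},{"slide":[-0.152,0.111,0],"angular":[0,0,0],"claw":-1},{"slide":[-0.16,0.16,0],"angular":[0,0,0],"claw":-1},{"slide":[-0.152,0.209,0],"angular":[0,0,0],"claw":-1},{"slide":[-0.129,0.254,0],"angular":[0,0,0],"claw":-1},{"slide":[-0.094,0.289,0],"angular":[0,0,0],"claw":-1},{"slide":[-0.049,0.312,0],"angular":[0,0,0],"claw":-1}]'
python3 -m inch '[{"slide":[0.049,0.008,0],"angular":[0,0,0],"claw":-1},{"slide":[0.049,0.008,0],"angular":[0,0,0],"claw":-1}]'
python3 - <<'E'
from h import *
print(ctrl.get_state()['position'],ctrl.get_state()['ft_force'])
for n in ['scene','side']:
    im,E=grab(n); save(im,n+'6.png'); P=cloud(im,E); Q=P.reshape(-1,3)
    for c in ctrl.outline_of('cup',n)[:1]: p=P[c['mask']]; print(c['bbox'],np.nanmedian(p,0))
    q=Q[(np.hypot(Q[:,0]-.529,Q[:,1]-.025)<.024)&(abs(Q[:,2]-.085)<.003)]; print('  rim enc.circle',cv2.minEnclosingCircle((q[:,:2]*1000).astype(np.float32)))
a=im['color'][60:230,270:400,::-1]; cv2.imwrite('pics/s6.png',cv2.resize(a,(455,595),interpolation=cv2.INTER_CUBIC))
E
```

```text
time: 19.2
position: [0.4802, -0.2543, 0.0943]
tool_rot: [-2.226, -2.214, -0.0]
ft_force: [-0.1, 1.6, 9.2]
grip_width: 0.222
grip_force: 20.0
time: 20.1
position: [0.5585, -0.2688, 0.0942]
tool_rot: [2.229, 2.213, -0.004]
ft_force: [-4.4, -0.3, 9.8]
grip_width: 0.219
grip_force: 20.0
time: 20.3
position: [0.5603, -0.2542, 0.0942]
tool_rot: [-2.225, -2.215, 0.003]
ft_force: [-3.6, 2.0, 9.0]
grip_width: 0.224
grip_force: 20.0
[ 0.56030098 -0.25419886  0.09422607] [-3.64198865  2.02650166  8.97787572]
[294.5, 218.3, 24.7, 40.0] [0.54009147 0.0141462  0.0339126 ]
  rim enc.circle ((529.7767333984375, 17.46893310546875), 12.8289155960083)
[331.7, 183.9, 31.8, 24.9] [0.52854898 0.03687004 0.0347995 ]
  rim enc.circle ((529.8455810546875, 26.506484985351562), 15.72981071472168)
```

View pics/s6.png

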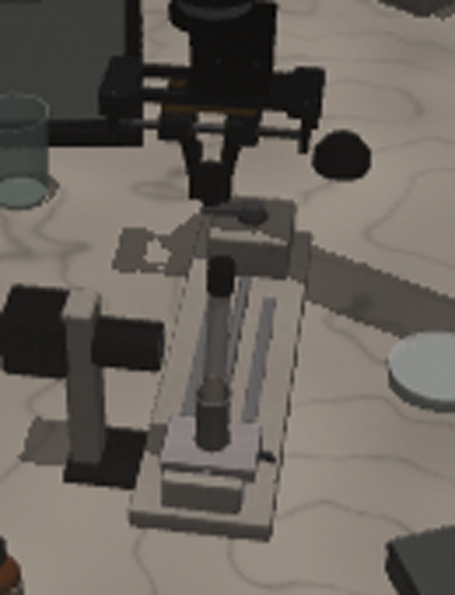

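```bash
python3 -m inch '[{"slide":[0,0,0],"angular":[0,0,0],"claw":-0.2},{"slide":[0,0,0],"angular":[0,0,0],"claw":-0.2},{"slide":[0,0,0],"angular":[0,0,0],"claw":-0.2},{"slide":[0,0,0],"angular":[0,0,0],"claw":-0.2}]'; python3 -m inch '[{"slide":[0,0,-0.1],"angular":[0,0,0],"claw":-0.2},{"slide":[0,0,-0.25],"angular":[0,0,0],"claw":-0.2},{"slide":[0,0,-0.4],"angular":[0,0,0],"claw":-0.2},{"slide":[0,0,-0.6],"angular":[0,0,0],"claw":-0.2},{"slide":[0.1,0,-0.8],"angular":[0,0,0],"claw":-0.2},{"slide":[0.1,0,-0.8],"angular":[0,0,0],"claw":-0.2}]'
python3 - <<'E'
from h import *
im,E=grab('wrist'); save(im,'w7.png'); Q=cloud(im,E).reshape(-1,3); Q=Q[~np.isnan(Q[:,0])]
def rect(m,l):
    q=Q[m]
    if len(q)>10: print(l,len(q),cv2.minAreaRect((q[:,:2]*1000).astype(np.float32)))
x,y,z=Q.T
rect((z>.110)&(z<.119)&(abs(x-.56)<.03)&(abs(y+.255)<.03),'knob')
rect((z>.058)&(z<.066)&(abs(x-.52)<.05)&(y<-.18),'gearbox')
rect((abs(z-.085)<.003)&(np.hypot(x-.528,y-.025)<.022),'rim')
cv2.imwrite('pics/w7c.png',im['color'][...,::-1])
E
```

```text
time: 20.9
position: [0.5599, -0.2558, 0.0925]
tool_rot: [-2.228, -2.214, 0.004]
ft_force: [1.0, -0.0, 0.7]
grip_width: 0.386
grip_force: 0.0
time: 21.5
position: [0.5638, -0.2293, 0.2996]
tool_rot: [2.22, 2.212, 0.007]
ft_force: [0.0, -0.2, 0.1]
grip_width: 0.402
grip_force: 0.0
knob 186 ((559.7512817382812, -253.8401641845703), (18.357952117919922, 18.58863067626953), 39.89120864868164)
gearbox 2115 ((519.989501953125, -255.06118774414062), (74.09313201904297, 74.87287139892578), 89.37665557861328)
```

View pics/w7c.png

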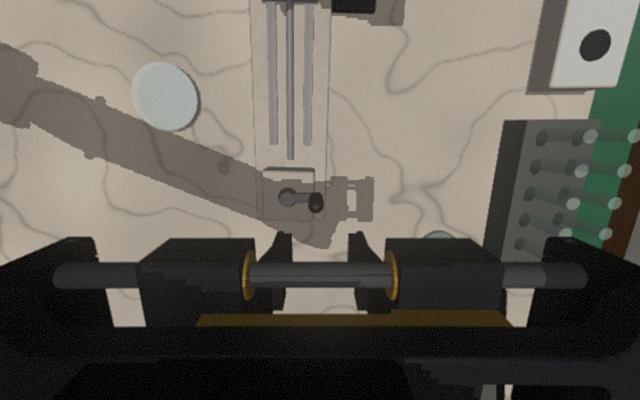

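The knob points along +x of the crank axis (knob (316,202), axis (288,197)), about 3° past the target, which is roughly 0.4 mm of carriage. One last numeric check, then I'll hand in.

```bash
python3 - <<'E'
from h import *
from scipy.optimize import least_squares
for n in ['scene','side']:
    im,E=grab(n); P=cloud(im,E); Q=P.reshape(-1,3); Q=Q[~np.isnan(Q[:,0])]
    for k in ['oil','brush']:
        for c in ctrl.outline_of(k,n)[:1]: print(n,k,np.nanmedian(P[c['mask']],0).round(3))
    q=Q[(np.hypot(Q[:,0]-.529,Q[:,1]-.025)<.025)&(Q[:,2]>.095)&(Q[:,2]<.17)]
    f=least_squares(lambda v:np.linalg.norm(np.cross(q-np.array([v[0],v[1],.04]),np.array([v[2],v[3],1])/np.linalg.norm([v[2],v[3],1])),axis=1)-.008,[.529,.025,0,0],loss='soft_l1',f_scale=.001)
    print(n,len(q),'foot',f.x[:2].round(4),'lean',np.degrees(f.x[2:]).round(2))
ctrl.close_job()
E
```

```text
scene oil [0.674 0.179 0.041]
scene brush [0.524 0.355 0.089]
scene 242 foot [0.5298 0.0273] lean [-1.84 -4.  ]
side oil [0.662 0.196 0.038]
side brush [0.515 0.36  0.087]
side 148 foot [0.5309 0.0267] lean [-1.92 -3.9 ]
the job is handed in; nothing more can be done
```

The job is handed in: the tube stands cap up on the cup floor, about 4° off vertical in its clearance, wound to within about 0.4 mm of the lens line by the crank angle (the cameras' own position check is good to about 2 mm), with the crank released and the brush and oil bottle where they were.

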